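Sweep the broken sherds off the ware board into the scrap tray

TASK

Clear the ware board of breakages: with the fingertips, sweep the three broken bits of pot (a curved bit of wall, a bit of base and a broken lid) along the board and over its end into the steel scrap tray standing there. Only push them along the board: do not pick them up, grip them or press hard on them. Leave the four whole little pots and figures on the board standing where they are.

Things in the scene. Friction and masses are not known exactly. Their poses are not given: they have to be found in the camera images.
- board: Plywood ware board on cleats, fixed: 310 mm along its x, 360 mm along its y, flat top 60 mm above the bench. Origin under its centre at bench level; x points away from the robot (turned up to 7 degrees), y to the robot's left. The broken pieces lie in two lanes along y, at x = -67 (two pieces) and +67 mm (one), each within 12 mm; whole pieces stand along x = 0 and +-132 mm, none in a lane.
- tray: Open scrap tray of folded sheet steel, fixed, 310 mm along its x, 130 mm along its y, 38 mm high, walls and floor 3 mm, a small bail handle on each x end. It stands square at one y end of the board (left or right differs), its near rim tucked 12 mm under the overhanging end: what is swept over that end drops in. Origin under its centre at bench level, axes parallel to the board's.
- sherd_wall: Broken curved bit of pot wall, unglazed red clay, an arched plate 44 x 36 mm, 6 mm thick, 13 mm high as it lies on the board with its hollow down; origin at its middle, about 6 mm above what it lies on; z up, y along the arch's straight edges. About 30 g.
- sherd_base: Broken bit of pot base with a stub of wall, unglazed red clay: a flat plate 34 x 32 x 7 mm with an upstanding ridge 18 mm high (from the underside) along its +x edge; origin at its middle, 9 mm above what it lies on; z up. About 30 g.
- sherd_lid: Most of a broken little lid, unglazed red clay: a flat D-shaped plate 8 mm thick, 30 mm along x by 40 mm along y, snapped straight across on its -x side, with a small round knob on top, 22 mm high in all; origin at the plate's middle, 10 mm above what it lies on; z up. About 30 g.
- bud_vase: Small bud vase 58 mm tall, 40 mm across its belly, a whole piece of unglazed red clay standing on the board, to be left alone; origin at the centre of its foot (board top level), z up. 
- tea_bowl: Small open tea bowl 36 mm tall, 40 mm across its rim, a whole piece of unglazed red clay standing on the board, to be left alone; origin at the centre of its foot (board top level), z up. 
- figure: Small seated figure with a round head, 60 mm tall, 38 mm across its foot, a whole piece of unglazed red clay standing on the board, to be left alone; origin at the centre of its foot (board top level), z up. 
- lidded_jar: Small round jar with a knobbed lid, 54 mm tall, 39 mm across, a whole piece of unglazed red clay standing on the board, to be left alone; origin at the centre of its foot (board top level), z up. 
- mould: Heavy half of a plaster mould, a white block 200 mm along x, 104 mm along y, 50 mm high, fixed at the end of the board that is away from the tray; not part of the job. Origin under its centre at bench level.

How it is judged:
By the outcome, as a careful person would: the job done as asked, in the order asked, and still so for the second after the job is handed in, with the robot touching nothing.
It also fails if it takes over 64 s, if anything falls off the work surface, if the arm or the gripper's body presses on something with over 40 N, if the wrist force passes 120 N, or if a joint passes its speed limit or range.

ROBOT

A 6-joint arm with a two-finger parallel gripper is mounted at the origin on the work surface. World frame = base frame: x ahead of the robot, y to its left, z up, the work surface at z = 0. Lengths are in m, angles in degrees, forces in N, time in s.
With the tool pointing down it reaches from about 0.4 to 0.825 m from the base axis. Payload 7 kg.
Tool frame: the origin (TCP) lies at the very end of the fingers, on their centre line; the grasp point (between the pads) lies 19 mm behind it; z points along the fingers, y is the line along which they close (so a half turn about z gives the same grasp; the last joint's range is limited). The gripper opens to 88 mm and grips with 3 to 60 N. Pads are 19 mm wide; open, the fingers measure 130 mm over their backs; the gripper's body (78 mm by 193 mm) begins 47 mm behind the grasp point.
Start: joints at [81.194, 20.546, 0.682, 0, -70.136, -16.507], TCP at [0.289, 0.61, 0.227] pointing down, gripper open.
Joint ranges: [-176.03, 176.03], [-82.01, 121.73], [-58.28, 71.71], [-173.87, 95.51], [-174.79, -0.11], [-173.66, 173.66]. Speed limits (degrees/s): [136.94, 136.94, 172.46, 180, 180, 180].

INTERFACE

Orientations are given as [roll, pitch, yaw] about the fixed x, y, z axes, in that order (R = Rz(yaw) Ry(pitch) Rx(roll)).
In Python, from plant import ctrl, viewer gives the robot as it stands.
- The arm moves only by the tool servo_tool, never from a script. Its argument "rows" is a list of rows, each a list of 6 numbers: the shift along the world's x, y, z in mm, then the turn, a rotation vector about the world's x, y, z in degrees. A call has 1 to 5 rows; each row shifts and turns the commanded pose from where the row before left it; what a row does not reach is not made up. A row lasts 1/12 s, in which the tool goes at most 41.7 mm and 7.16 degrees, less where a joint would pass 70% of its speed; a pose out of reach is approached as far as the arm can. A call is refused whole if a number of a shift passes 41.7 or a number of a turn 7.16, either way. A call with a gripper value outside its range is refused whole. "fingers" is the finger opening in mm, from 0 to 87.6, set as the call begins (left out, the last holds). The fingers move at their own pace and stop on an object; the grip force is fixed at half the most. Time passes only in rows, so rows that do not move let the fingers close. It gives the time, the measured TCP pose, the force and the opening at its end, in the units of the state.
- ctrl.get_obs(): the state, without advancing time (a new reading comes with each control period).
- viewer.snapshot(name): name is "scene" or "top" or "wrist"; returns (picture, depth): 384x512x3 uint8, red, green, blue; 384x512 float32, m along the optical axis (not along the pixel's ray), 0 where there is no reading.
- viewer.calibration(name): a dict with "fx", "fy", "cx", "cy" (pixels), "k1" (the pictures are not rectified: a ray, as slopes to the right and down, at radius r is drawn at 1 + k1 r^2 times it, then the intrinsics apply), "origin" and "rotation" of the camera in the world. Camera axes: x right, y up, looking along -z (the intrinsics and any distortion apply to the point x, -y, -z); pixel columns grow to the right and rows downward; lengths in m; the calibration is good to about 2 mm. A picture is of the moment at which its call begins: read the wrist's pose just before it. calibration takes no time and is no camera call; for the wrist camera it gives the pose at the moment of the call.
- ctrl.close_job(): hands the job in, once; it reports no verdict.
The state is a dict: "clock": time; "joint_pos": joint angles; "qvel": joint speeds; "tau": joint torques, N m; "tool_pos": TCP position; "orientation": TCP orientation; "force": force on the tool from outside, world axes, zero at the start; "moment": the same for the moment, N m; "opening": finger opening in m.
Only numpy, scipy, OpenCV 4.12 (cv2) and the standard library are available. Lean on these libraries where they do the work, as an engineer would, in place of code of your own. Each camera call takes 0.05 s, during which the arm holds its last target. There are 200 camera calls.

## Working session

There is one attempt and no reset: what is moved stays moved. The work goes in short steps, Python scripts to look and compute and a tool call to move; the robot and the scene stay as the last step left them, time stands still between calls to the robot, and variables do not carry over. Pictures are saved under pics/ and viewed, on a budget of 10 in all, crops included, one or two more only if the job needs it, and the job is handed in when it is done.

Besides the shell and the picture viewer there is one more tool, called after "Request:" as name(argument=value, ...) on one line, values as JSON. servo_tool: Moves the arm, as the interface text tells. Its arguments: {"type":"object","properties":{"rows":{"type":"array","items":{"type":"array","items":{"type":"number"}}},"fingers":{"type":"number"}},"required":["rows"]}

```bash
ls; mkdir -p pics; cat > h.py <<'E'
import numpy as np, cv2
from plant import ctrl, viewer
def rays(c,px):
    px=np.asarray(px,float).reshape(-1,2)
    d=np.stack([(px[:,0]-c['cx'])/c['fx'],(px[:,1]-c['cy'])/c['fy']],1)
    u=d.copy()
    for _ in range(20): u=d/(1+c['k1']*(u**2).sum(1,keepdims=True))
    v=np.stack([u[:,0],-u[:,1],-np.ones(len(u))],1)
    return v@np.array(c['rotation']).T
def onplane(c,px,z):
    v=rays(c,px);o=np.array(c['origin']);return o+v*((z-o[2])/v[:,2])[:,None]
def cloud(c,dep):
    h,w=dep.shape;g=np.stack(np.meshgrid(np.arange(w),np.arange(h)),-1).reshape(-1,2)
    return (np.array(c['origin'])+rays(c,g)*dep.reshape(-1,1)).reshape(h,w,3)
E
python3 - <<'E'
from h import *
for n in ('top','scene'):
    c=viewer.calibration(n);im,d=viewer.snapshot(n)
    cv2.imwrite(f'pics/{n}0.png',im[:,:,::-1]);np.save(f'{n}0.npy',d);print(n,c)
E
```

```text
pics
top {'fx': 478.3860171160125, 'fy': 478.3860171160125, 'cx': 259.1616160196329, 'cy': 187.42852142301714, 'k1': -0.08214395157673025, 'origin': array([0.53407296, 0.02079435, 0.93016983]), 'rotation': array([  1.37723333,  -0.40875389, -90.85463812])}
scene {'fx': 484.21177754056856, 'fy': 484.21177754056856, 'cx': 253.40691996578667, 'cy': 185.40043965992172, 'k1': -0.14407484320924946, 'origin': array([1.15386051, 0.1707511 , 0.66519328]), 'rotation': array([ 45.44330958,  -1.1718315 , 105.68657916])}
```

View pics/top0.png

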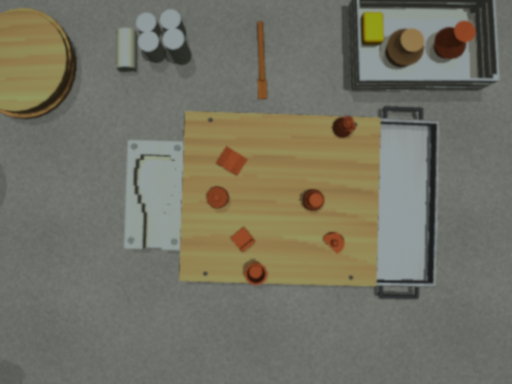

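View pics/scene0.png

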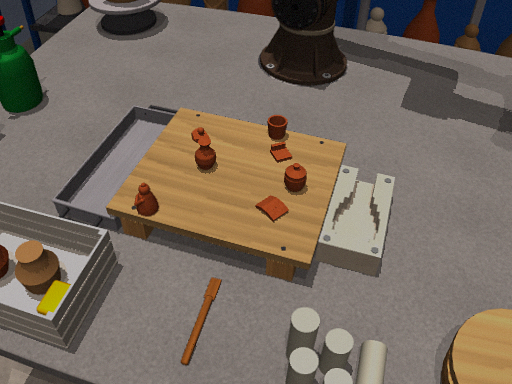

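Top view: the tray is at right (cols 380–437, the world −y end) and the mould at left. The wall sherd is at (232,160) in the far lane. The base (243,239) and lid (334,242) are in the near lane. The whole pots are at (218,197), (313,200), (344,127) and (256,272). The scene view agrees.

```bash
cat >> h.py <<'E'
from scipy.spatial.transform import Rotation as R
_cal=viewer.calibration
def cal(n):
    c=dict(_cal(n));c['rotation']=R.from_euler('xyz',c['rotation'],degrees=True).as_matrix();return c
def redblobs(im):
    hsv=cv2.cvtColor(im,cv2.COLOR_RGB2HSV)
    m=(((hsv[:,:,0]<9)|(hsv[:,:,0]>174))&(hsv[:,:,1]>140)).astype(np.uint8)
    n,l,s,ce=cv2.connectedComponentsWithStats(m)
    return [(l==i,s[i],ce[i]) for i in range(1,n) if s[i][4]>60]
E
cat > meas.py <<'E'
from h import *
import sys
im=cv2.imread('pics/top0.png')[:,:,::-1].copy();d=np.load('top0.npy');c=cal('top');P=cloud(c,d)
hsv=cv2.cvtColor(im,cv2.COLOR_RGB2HSV)
z=P[:,:,2]
b=((z>0.05)&(z<0.14)&(hsv[:,:,1]>60)).astype(np.uint8);b[:,:150]=0;b[:100]=0;b[300:]=0
b=cv2.morphologyEx(b,cv2.MORPH_OPEN,np.ones((5,5)))
k=max(cv2.findContours(b,0,1)[0],key=cv2.contourArea)
W=onplane(c,k[:,0],.06)[:,:2]
r=cv2.minAreaRect((W*1000).astype(np.float32));print('board',r,'corners',cv2.boxPoints(r).round())
print('board z',np.median(z[150:270,270:300]),'mould z',np.median(z[225:245,155:165]))
ctr=np.array(r[0])/1000
bx=cv2.boxPoints(r)/1000
# y-axis: long side
e=[bx[1]-bx[0],bx[2]-bx[1]];L=max(e,key=np.linalg.norm);L=L/np.linalg.norm(L);L=L if L[1]>0 else -L
X=np.array([L[1],-L[0]]);print('yaw',np.degrees(np.arctan2(X[1],X[0])))
for m,s,ce in redblobs(im):
    h=np.percentile(z[m],95)
    q=P[m]; q=q[q[:,2]>.062][:,:2]
    if len(q)==0: continue
    B=np.stack([(q-ctr)@X,(q-ctr)@L],1)*1000
    p=onplane(c,[ce],.07)[0,:2]
    print(ce.round(),s[4],'top z %.3f'%h,'ray',(p*1000).round(),'board xy min',np.percentile(B,2,0).round(),'max',np.percentile(B,98,0).round(),'ray in board',((p-ctr)@X*1000).round(),((p-ctr)@L*1000).round())
w=((z>.0)&(z<.05)); print(ctrl.get_obs()['orientation'],ctrl.get_obs()['tool_pos'],ctrl.get_obs()['clock'])
E
python3 meas.py
```

```text
board ((532.7720947265625, -23.575714111328125), (359.82269287109375, 314.32861328125), 87.35824584960938) corners [[ 367. -196.]
 [ 681. -211.]
 [ 698.  149.]
 [ 384.  163.]]
board z 0.06134946340566255 mould z 0.022960373031436165
yaw -2.6417444
[ 1.79918308e+02 -6.41830329e-03 -2.53201292e+01] [0.28844214 0.60979796 0.22574169] 0.1
```

```bash
python3 - <<'E'
from h import *
im=cv2.imread('pics/top0.png')[:,:,::-1].copy();h=cv2.cvtColor(im,cv2.COLOR_RGB2HSV)
for x,y in((232,160),(243,239),(334,242),(218,197),(280,200)):print(im[y,x],h[y,x])
E
sed -i 's/(hsv\[:,:,0\]<9)/(hsv[:,:,0]<12)/' h.py
sed -i 's/q=q\[q\[:,2\]>.062\]\[:,:2\]/q=q[:,:2]/' meas.py
python3 meas.py|tail -9
```

```text
[145  72  37] [ 10 190 145]
[146  72  38] [  9 189 146]
[125  61  32] [  9 190 125]
[135  66  34] [ 10 191 135]
[147 133  83] [ 23 111 147]
[454.  40.] 960 top z 0.105 ray [ 824. -352.] board xy min [ 283. -337.] max [ 328. -291.] ray in board 306.0 -314.0
[344. 126.] 305 top z 0.118 ray [ 664. -141.] board xy min [ 119. -125.] max [149. -92.] ray in board 136.0 -111.0
[231. 161.] 440 top z 0.075 ray [604.  64.] board xy min [47. 69.] max [ 86. 113.] ray in board 67.0 91.0
[217. 197.] 328 top z 0.114 ray [539.  90.] board xy min [-15.  96.] max [ 16. 127.] ray in board 1.0 114.0
[313. 200.] 309 top z 0.121 ray [531. -82.] board xy min [-14. -68.] max [ 16. -41.] ray in board 1.0 -59.0
[243. 239.] 282 top z 0.080 ray [462.  46.] board xy min [-90.  49.] max [-56.  83.] ray in board -74.0 66.0
[334. 241.] 247 top z 0.082 ray [ 456. -120.] board xy min [ -88. -114.] max [-58. -83.] ray in board -72.0 -99.0
[255. 273.] 348 top z 0.099 ray [400.  24.] board xy min [-147.   26.] max [-114.   57.] ray in board -134.0 41.0
[ 1.79918308e+02 -6.41830329e-03 -2.53201292e+01] [0.28844214 0.60979796 0.22574169] 0.1
```

Measurements agree with the spec: board yaw −2.6°, lanes at about ±70, sizes plausible. I'm moving to a point above and behind the wall sherd, at board (67, 148), with tool y along board x.

Request:
servo_tool(rows=[[21, -32.5, 0, 0, 0, -6.73], [21, -32.5, 0, 0, 0, -6.73], [21, -32.5, 0, 0, 0, -6.73], [21, -32.5, 0, 0, 0, -6.73], [21, -32.5, 0, 0, 0, -6.73]], fingers=12)

```text
clock: 0.52
tool_pos: [0.394, 0.4459, 0.2262]
orientation: [180.0, -0.0, -59.3]
force: [1.2, 0.5, 0.6]
opening: 0.0599
```

Request:
servo_tool(rows=[[21, -32.5, 0, 0, 0, -6.73], [21, -32.5, 0, 0, 0, -6.73], [21, -32.5, 0, 0, 0, -6.73], [21, -32.5, 0, 0, 0, -6.73], [21, -32.5, 0, 0, 0, -6.73]])

```text
clock: 0.93
tool_pos: [0.4991, 0.2833, 0.2264]
orientation: [180.0, -0.0, -92.9]
force: [-0.2, -0.3, -0.2]
opening: 0.0265
```

Request:
servo_tool(rows=[[21, -32.5, 0, 0, 0, 0], [21, -32.5, 0, 0, 0, 0], [21, -32.5, 0, 0, 0, 0], [21, -32.5, 0, 0, 0, 0], [0, 0, 0, 0, 0, 0]])

```text
clock: 1.35
tool_pos: [0.5847, 0.1501, 0.2259]
orientation: [180.0, -0.1, -92.9]
force: [-0.7, 1.1, -0.7]
opening: 0.0121
```

Request:
servo_tool(rows=[[22, -29, 0, 0, 0, 0], [0, 0, -38, 0, 0, 0], [0, 0, -38, 0, 0, 0], [0, 0, -38, 0, 0, 0], [0, 0, -36, 0, 0, 0]])

```text
clock: 1.77
tool_pos: [0.6041, 0.1256, 0.0746]
orientation: [180.0, 0.0, -92.7]
force: [-0.2, 0.8, -1.0]
opening: 0.0126
```

Request:
servo_tool(rows=[[0, 0, -4, 0, 0, 0], [0, 0, -4, 0, 0, 0], [0, 0, -3, 0, 0, 0], [0, 0, 0, 0, 0, 0], [0, 0, 0, 0, 0, 0]])

```text
clock: 2.18
tool_pos: [0.6059, 0.1269, 0.0677]
orientation: [-179.8, 0.1, -92.6]
force: [-0.1, 1.0, -0.6]
opening: 0.0122
```

```bash
python3 - <<'E'
from h import *
im,d=viewer.snapshot('scene');cv2.imwrite('pics/s1.png',im[:,:,::-1]);print(ctrl.get_obs())
E
```

```text
{'clock': 2.2333, 'joint_pos': array([ 2.98863814e+01,  2.33464764e+01, -1.78781919e+01,  1.82233167e-02,
       -4.85900263e+01, -3.24895391e+01]), 'qvel': array([-0.01477026,  0.09421438, -0.42584964, -0.04838101,  0.19005052,
       -0.02691964]), 'tau': array([-6.90492889e-03, -5.54267371e+01,  2.32827473e+01,  5.56535751e+00,
       -1.29487211e-02, -3.11146587e-04]), 'tool_pos': array([0.60573174, 0.12679691, 0.06763242]), 'orientation': array([-1.79836336e+02,  8.79739042e-02, -9.25910005e+01]), 'force': array([0.52805816, 0.1416937 , 0.16000992]), 'moment': array([ 0.13036938, -0.01813942, -0.02020215]), 'opening': 0.011936112463873595}
```

View pics/s1.png

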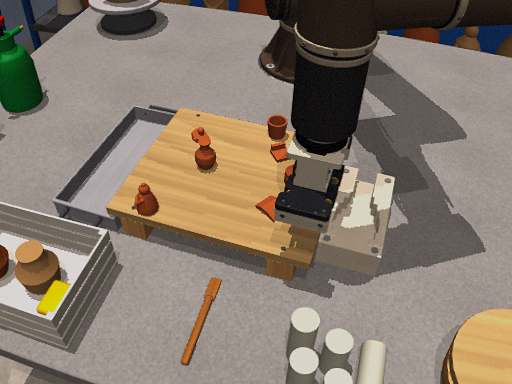

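Scene view: the fingers are down on the board behind the wall sherd (268,208). The jar is hidden behind the gripper and the others are untouched. Starting the sweep of the far lane.

Request:
servo_tool(rows=[[0, 0, -2, 0, 0, 0], [0, 0, -2, 0, 0, 0], [-0.4, -8, 0, 0, 0, 0], [-0.4, -8, 0, 0, 0, 0], [-0.4, -8, 0, 0, 0, 0]])

```text
clock: 2.65
tool_pos: [0.6032, 0.1013, 0.0616]
orientation: [180.0, -0.0, -92.6]
force: [0.5, 1.0, -0.5]
opening: 0.0121
```

Request:
servo_tool(rows=[[-0.4, -8, 0, 0, 0, 0], [-0.4, -8, 0, 0, 0, 0], [-0.4, -8, 0, 0, 0, 0], [-0.4, -8, 0, 0, 0, 0], [-0.4, -8, 0, 0, 0, 0]])

```text
clock: 3.07
tool_pos: [0.6014, 0.0612, 0.0616]
orientation: [180.0, -0.0, -92.6]
force: [-0.2, -0.0, 0.0]
opening: 0.0118
```

Request:
servo_tool(rows=[[-0.4, -8, 0, 0, 0, 0], [-0.4, -8, 0, 0, 0, 0], [-0.4, -8, 0, 0, 0, 0], [-0.4, -8, 0, 0, 0, 0], [-0.4, -8, 0, 0, 0, 0]])

```text
clock: 3.48
tool_pos: [0.5994, 0.0214, 0.0616]
orientation: [-180.0, -0.0, -92.6]
force: [0.1, 0.2, -0.4]
opening: 0.012
```

```bash
python3 - <<'E'
from h import *
im,d=viewer.snapshot('scene');cv2.imwrite('pics/s2.png',im[:,:,::-1])
o=ctrl.get_obs();print(o['tool_pos'],o['orientation'])
E
```

```text
[0.59903139 0.02028071 0.06148277] [ 1.79972236e+02 -1.48527979e-02 -9.26490194e+01]
```

View pics/s2.png

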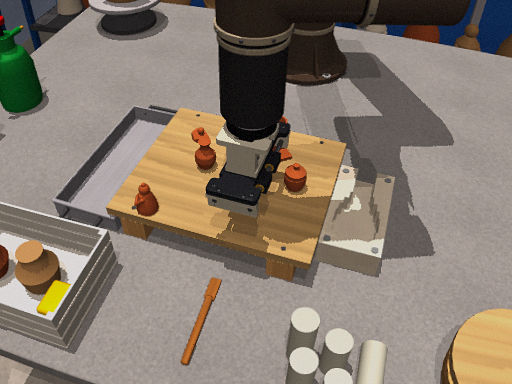

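The swept wall sherd is hidden under the gripper, nothing is left behind it, and the jar is intact. Raising 1.5 mm and continuing.

Request:
servo_tool(rows=[[-0.4, -8, 1.5, 0, 0, 0], [-0.4, -8, 0, 0, 0, 0], [-0.4, -8, 0, 0, 0, 0], [-0.4, -8, 0, 0, 0, 0], [-0.4, -8, 0, 0, 0, 0]])

```text
clock: 3.95
tool_pos: [0.5974, -0.0186, 0.0631]
orientation: [-180.0, 0.0, -92.6]
force: [0.1, 0.2, 0.2]
opening: 0.0119
```

Request:
servo_tool(rows=[[-0.4, -8, 0, 0, 0, 0], [-0.4, -8, 0, 0, 0, 0], [-0.4, -8, 0, 0, 0, 0], [-0.4, -8, 0, 0, 0, 0], [-0.4, -8, 0, 0, 0, 0]])

```text
clock: 4.37
tool_pos: [0.5954, -0.0586, 0.063]
orientation: [180.0, -0.0, -92.6]
force: [-0.2, -0.0, 1.5]
opening: 0.012
```

Request:
servo_tool(rows=[[-0.4, -8, 0, 0, 0, 0], [-0.4, -8, 0, 0, 0, 0], [-0.4, -8, 0, 0, 0, 0], [-0.4, -8, 0, 0, 0, 0], [-0.4, -8, 0, 0, 0, 0]])

```text
clock: 4.78
tool_pos: [0.5933, -0.0986, 0.063]
orientation: [180.0, -0.0, -92.6]
force: [0.2, 1.4, 0.1]
opening: 0.0126
```

```bash
python3 - <<'E'
from h import *
im,d=viewer.snapshot('scene');cv2.imwrite('pics/s3.png',im[:,:,::-1])
o=ctrl.get_obs();print(o['tool_pos'],o['orientation'])
E
```

```text
[ 0.59311334 -0.09965682  0.0629804 ] [ 1.79980801e+02 -9.22852603e-03 -9.26492755e+01]
```

View pics/s3.png

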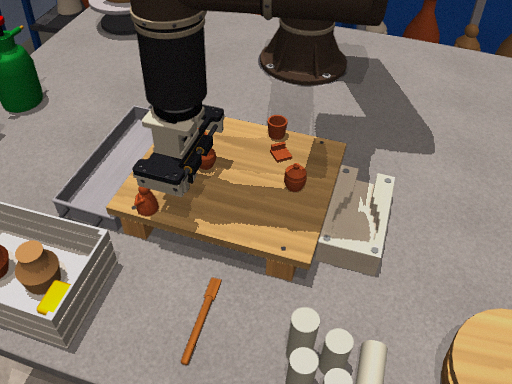

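The board behind the gripper is clear. Vase, figure, jar and bowl are standing. Finishing the far lane, then lifting.

Request:
servo_tool(rows=[[-0.4, -8, 0, 0, 0, 0], [-0.4, -8, 0, 0, 0, 0], [-0.4, -8, 0, 0, 0, 0], [-0.4, -8, 0, 0, 0, 0], [-0.4, -8, 0, 0, 0, 0]])

```text
clock: 5.25
tool_pos: [0.5913, -0.1386, 0.063]
orientation: [180.0, -0.0, -92.6]
force: [0.2, -0.2, -0.6]
opening: 0.0121
```

Request:
servo_tool(rows=[[-0.4, -8, 0, 0, 0, 0], [-0.4, -8, 0, 0, 0, 0], [-0.4, -8, 0, 0, 0, 0], [-0.4, -8, 0, 0, 0, 0], [-0.4, -8, 0, 0, 0, 0]])

```text
clock: 5.67
tool_pos: [0.5894, -0.1787, 0.0631]
orientation: [-180.0, 0.0, -92.6]
force: [0.1, 0.3, 0.3]
opening: 0.0119
```

Request:
servo_tool(rows=[[-0.4, -8, 0, 0, 0, 0], [-0.4, -8, 0, 0, 0, 0], [-0.4, -8, 0, 0, 0, 0], [-0.4, -8, 0, 0, 0, 0], [-0.4, -8, 0, 0, 0, 0]])

```text
clock: 6.08
tool_pos: [0.5874, -0.2186, 0.063]
orientation: [180.0, -0.0, -92.6]
force: [-0.6, 0.3, 0.8]
opening: 0.0119
```

Request:
servo_tool(rows=[[0, 0, 0, 0, 0, 0], [0, 0, 20, 0, 0, 0], [0, 0, 38, 0, 0, 0], [0, 0, 38, 0, 0, 0], [0, 0, 38, 0, 0, 0]])

```text
clock: 6.5
tool_pos: [0.587, -0.2178, 0.1984]
orientation: [179.9, -0.0, -92.6]
force: [0.9, 0.2, 1.0]
opening: 0.0118
```

Request:
servo_tool(rows=[[-10, 30, 0, 0, 0, 0], [-15, 35, 0, 0, 0, 0], [-15, 35, 0, 0, 0, 0], [-15, 35, 0, 0, 0, 0], [-15, 35, 0, 0, 0, 0]])

```text
clock: 6.92
tool_pos: [0.5164, -0.0465, 0.1971]
orientation: [-180.0, 0.0, -92.6]
force: [0.3, 1.1, -0.3]
opening: 0.0117
```

```bash
cat > look.py <<'E'
from h import *
import sys
im,d=viewer.snapshot('scene');cv2.imwrite(f'pics/{sys.argv[1]}.png',im[:,:,::-1])
t,d=viewer.snapshot('top');cv2.imwrite(f'pics/{sys.argv[1]}t.png',t[:,:,::-1])
c=cal('top');ctr=np.array([.5328,-.0236]);X=np.array([.9989,-.0461]);L=np.array([.0461,.9989])
for m,s,ce in redblobs(t):
    q=onplane(c,[ce],.07)[0,:2]-ctr;print(ce.round(),s[4],'board',(q@X*1000).round(),(q@L*1000).round())
o=ctrl.get_obs();print(o['clock'],o['tool_pos'],o['orientation'])
E
python3 look.py s4
```

```text
[454.  40.] 943 board 306.0 -314.0
[344. 126.] 301 board 136.0 -111.0
[216. 195.] 232 board 5.0 115.0
7.0167 [ 0.51577398 -0.04412277  0.19769427] [-1.79947083e+02  7.18840836e-02 -9.23765468e+01]
```

View pics/s4.png

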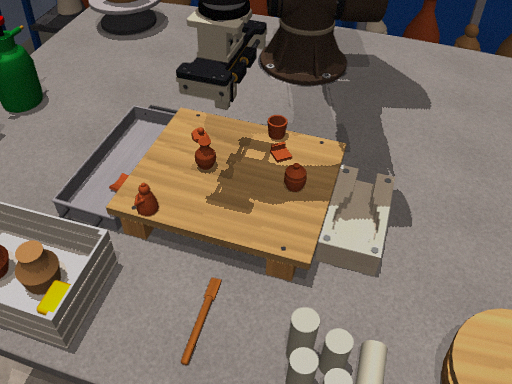

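The wall sherd lies in the tray (120,183), and the pots are where they were. Next is the lid: descend behind it at world (459, −72).

Request:
servo_tool(rows=[[-28, -14, 0, 0, 0, 0], [-28, -14, 0, 0, 0, 0], [0, 0, -38, 0, 0, 0], [0, 0, -38, 0, 0, 0], [0, 0, -36, 0, 0, 0]])

```text
clock: 7.43
tool_pos: [0.4617, -0.076, 0.085]
orientation: [-179.8, 0.1, -92.6]
force: [1.5, 0.2, -0.4]
opening: 0.012
```

Request:
servo_tool(rows=[[0, 0, -5, 0, 0, 0], [0, 0, -5, 0, 0, 0], [0, 0, 0, 0, 0, 0], [0, 0, 0, 0, 0, 0], [0, 0, 0, 0, 0, 0]])

```text
clock: 7.85
tool_pos: [0.4629, -0.0756, 0.0768]
orientation: [-179.8, 0.0, -92.6]
force: [-0.1, -0.2, -0.1]
opening: 0.0115
```

```bash
python3 look.py s5
```

```text
[454.  40.] 950 board 306.0 -314.0
[344. 126.] 303 board 136.0 -111.0
[388. 175.] 357 board 50.0 -194.0
[217. 197.] 323 board 1.0 114.0
[243. 239.] 297 board -74.0 66.0
7.95 [ 0.46246576 -0.07564184  0.07645988] [-1.79852962e+02  3.56078262e-02 -9.26031877e+01]
```

View pics/s5.png

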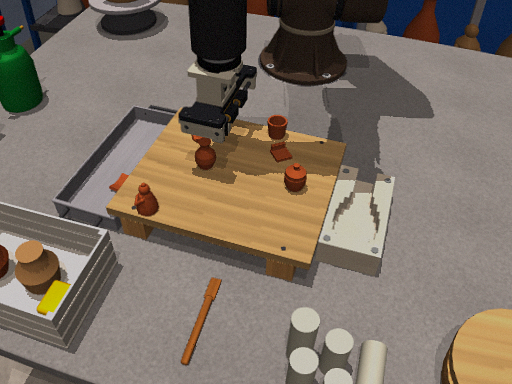

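Fingers hover behind the lid, clear of the vase. The wall sherd is in the tray at board (50, −194+). Lowering and sweeping the lid.

Request:
servo_tool(rows=[[-3, 3, -5, 0, 0, 0], [0, 0, -5, 0, 0, 0], [0, 0, -3.3, 0, 0, 0], [0, 0, 0, 0, 0, 0], [-0.4, -8, 0, 0, 0, 0]])

```text
clock: 8.37
tool_pos: [0.458, -0.0805, 0.0615]
orientation: [180.0, -0.0, -92.5]
force: [0.8, 0.4, -0.1]
opening: 0.0122
```

Request:
servo_tool(rows=[[-0.4, -8, 0, 0, 0, 0], [-0.4, -8, 0, 0, 0, 0], [-0.4, -8, 0, 0, 0, 0], [-0.4, -8, 0, 0, 0, 0], [-0.4, -8, 0, 0, 0, 0]])

```text
clock: 8.78
tool_pos: [0.4559, -0.1219, 0.0618]
orientation: [-180.0, -0.0, -92.6]
force: [-0.4, 0.4, -0.1]
opening: 0.012
```

```bash
python3 look.py s6
```

```text
[454.  40.] 951 board 306.0 -314.0
[344. 126.] 304 board 136.0 -111.0
[388. 175.] 356 board 50.0 -195.0
[217. 197.] 319 board 1.0 114.0
[313. 200.] 296 board 1.0 -58.0
[243. 239.] 297 board -74.0 66.0
8.8833 [ 0.45576764 -0.12211564  0.06170781] [ 1.79987641e+02 -4.40030478e-03 -9.27065451e+01]
```

View pics/s6.png

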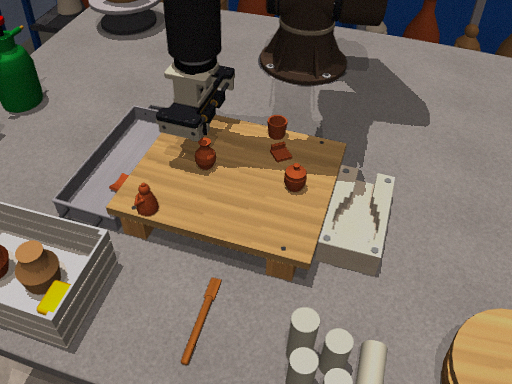

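The lid is under the gripper being pushed, and the four pots have not moved. Finishing the lid (about 95 mm), then moving behind the base: board (−72, 105), world (466, 85).

Request:
servo_tool(rows=[[-0.4, -8, 1, 0, 0, 0], [-0.4, -8, 0, 0, 0, 0], [-0.4, -8, 0, 0, 0, 0], [-0.4, -8, 0, 0, 0, 0], [-0.4, -8, 0, 0, 0, 0]])

```text
clock: 9.3
tool_pos: [0.454, -0.1617, 0.0628]
orientation: [-180.0, 0.0, -92.6]
force: [0.5, 0.1, 0.0]
opening: 0.0124
```

Request:
servo_tool(rows=[[-0.4, -8, 0, 0, 0, 0], [-0.4, -8, 0, 0, 0, 0], [-0.4, -8, 0, 0, 0, 0], [-0.4, -8, 0, 0, 0, 0], [-0.4, -8, 0, 0, 0, 0]])

```text
clock: 9.72
tool_pos: [0.4519, -0.2017, 0.0627]
orientation: [180.0, -0.0, -92.6]
force: [-0.1, 0.1, 0.2]
opening: 0.012
```

Request:
servo_tool(rows=[[-0.4, -8, 0, 0, 0, 0], [-0.4, -8, 0, 0, 0, 0], [0, 0, 0, 0, 0, 0], [0, 0, 20, 0, 0, 0], [0, 0, 30, 0, 0, 0]])

```text
clock: 10.13
tool_pos: [0.4489, -0.2167, 0.1108]
orientation: [179.6, 0.0, -92.7]
force: [1.0, 0.3, 0.4]
opening: 0.0121
```

Request:
servo_tool(rows=[[0, 0, 30, 0, 0, 0], [0, 0, 30, 0, 0, 0], [1.5, 35, 0, 0, 0, 0], [1.5, 35, 0, 0, 0, 0], [1.5, 35, 0, 0, 0, 0]])

```text
clock: 10.55
tool_pos: [0.4556, -0.1111, 0.1734]
orientation: [-179.9, 0.0, -92.7]
force: [0.5, -0.1, -0.4]
opening: 0.012
```

Request:
servo_tool(rows=[[1.5, 35, 0, 0, 0, 0], [1.5, 35, 0, 0, 0, 0], [1.5, 35, 0, 0, 0, 0], [1.5, 35, 0, 0, 0, 0], [1.5, 35, 0, 0, 0, 0]])

```text
clock: 10.97
tool_pos: [0.4629, 0.0649, 0.173]
orientation: [-180.0, 0.0, -92.6]
force: [-0.3, 0.3, -0.1]
opening: 0.0121
```

Request:
servo_tool(rows=[[1, 23, 0, 0, 0, 0], [0, 0, 0, 0, 0, 0], [0, 0, 0, 0, 0, 0]])

```text
clock: 11.22
tool_pos: [0.4641, 0.0873, 0.1727]
orientation: [180.0, -0.0, -92.5]
force: [0.1, 0.7, -0.9]
opening: 0.0121
```

```bash
python3 look.py s7
```

```text
[454.  40.] 955 board 306.0 -314.0
[344. 126.] 301 board 136.0 -111.0
[388. 175.] 358 board 50.0 -195.0
[313. 199.] 311 board 1.0 -58.0
[243. 239.] 264 board -74.0 65.0
[385. 247.] 205 board -80.0 -192.0
[255. 273.] 346 board -134.0 41.0
11.3167 [0.46390068 0.08585116 0.17260719] [ 1.79972606e+02 -1.36945934e-02 -9.25987152e+01]
```

View pics/s7.png

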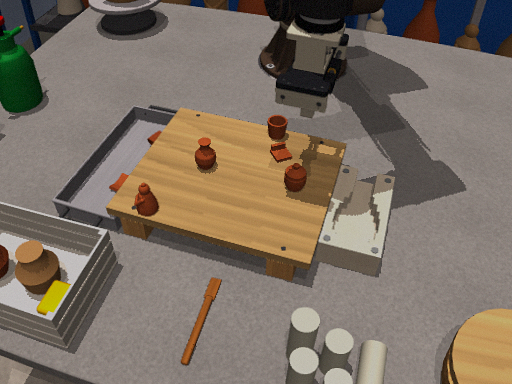

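The lid is in the tray (157,138). Pots are unchanged, and the base is still at (280,152). Descending behind it and sweeping.

Request:
servo_tool(rows=[[2, 2, -36, 0, 0, 0], [0, 0, -36, 0, 0, 0], [0, 0, -28, 0, 0, 0], [0, 0, -4, 0, 0, 0], [0, 0, 0, 0, 0, 0]])

```text
clock: 11.73
tool_pos: [0.4652, 0.0865, 0.0676]
orientation: [179.8, -0.2, -92.7]
force: [1.0, 0.2, 1.0]
opening: 0.0123
```

Request:
servo_tool(rows=[[0, 0, 0, 0, 0, 0], [0, 0, 0, 0, 0, 0], [0, 0, 0, 0, 0, 0]])

```text
clock: 11.98
tool_pos: [0.4674, 0.0886, 0.0705]
orientation: [-179.8, 0.1, -92.6]
force: [-0.6, 1.0, 1.8]
opening: 0.0122
```

Request:
servo_tool(rows=[[0, 0, -4, 0, 0, 0], [-0.2, 0, -2, 0, 0, 0], [-0.4, -8, 0, 0, 0, 0], [-0.4, -8, 0, 0, 0, 0], [-0.4, -8, 0, 0, 0, 0]])

```text
clock: 12.4
tool_pos: [0.4647, 0.0634, 0.0628]
orientation: [180.0, -0.0, -92.6]
force: [-0.2, 0.8, 0.3]
opening: 0.0121
```

Request:
servo_tool(rows=[[-0.4, -8, 0, 0, 0, 0], [-0.4, -8, 0, 0, 0, 0], [-0.4, -8, 0, 0, 0, 0], [-0.4, -8, 0, 0, 0, 0], [-0.4, -8, 0, 0, 0, 0]])

```text
clock: 12.82
tool_pos: [0.4628, 0.0232, 0.0628]
orientation: [-180.0, 0.0, -92.6]
force: [0.5, 0.3, 0.3]
opening: 0.0119
```

Request:
servo_tool(rows=[[-0.4, -8, 0, 0, 0, 0], [-0.4, -8, 0, 0, 0, 0], [-0.4, -8, 0, 0, 0, 0], [-0.4, -8, 0, 0, 0, 0], [-0.4, -8, 0, 0, 0, 0]])

```text
clock: 13.23
tool_pos: [0.4607, -0.0167, 0.0628]
orientation: [180.0, -0.0, -92.6]
force: [-0.0, -0.0, 0.6]
opening: 0.0119
```

```bash
python3 look.py s8
```

```text
[454.  40.] 952 board 306.0 -314.0
[344. 126.] 302 board 136.0 -111.0
[388. 175.] 357 board 50.0 -195.0
[217. 197.] 329 board 0.0 114.0
[313. 200.] 294 board 1.0 -59.0
[385. 247.] 206 board -80.0 -192.0
13.3333 [ 0.46051693 -0.01691572  0.06267452] [ 1.79976096e+02 -1.04370860e-02 -9.26754632e+01]
```

View pics/s8.png

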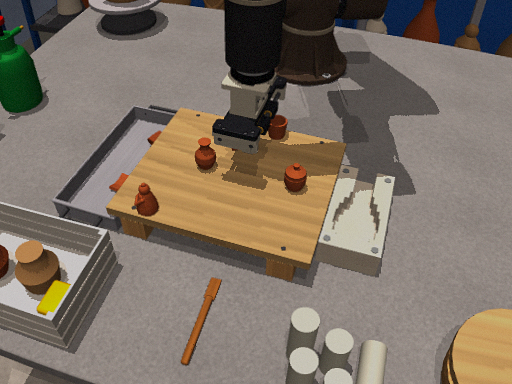

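The base is under the gripper and the bowl still stands. Finishing the last sweep (about 208 mm), then lifting and backing off to clear the view.

Request:
servo_tool(rows=[[-0.4, -8, 0, 0, 0, 0], [-0.4, -8, 0, 0, 0, 0], [-0.4, -8, 0, 0, 0, 0], [-0.4, -8, 0, 0, 0, 0], [-0.4, -8, 0, 0, 0, 0]])

```text
clock: 13.75
tool_pos: [0.4588, -0.0566, 0.0628]
orientation: [180.0, -0.0, -92.6]
force: [-0.6, 0.4, -0.2]
opening: 0.0115
```

Request:
servo_tool(rows=[[-0.4, -8, 0, 0, 0, 0], [-0.4, -8, 0, 0, 0, 0], [-0.4, -8, 0, 0, 0, 0], [-0.4, -8, 0, 0, 0, 0], [-0.4, -8, 0, 0, 0, 0]])

```text
clock: 14.17
tool_pos: [0.4568, -0.0967, 0.0628]
orientation: [-180.0, 0.0, -92.6]
force: [-0.0, 0.1, -1.1]
opening: 0.0123
```

Request:
servo_tool(rows=[[-0.4, -8, 0, 0, 0, 0], [-0.4, -8, 0, 0, 0, 0], [-0.4, -8, 0, 0, 0, 0], [-0.4, -8, 0, 0, 0, 0], [-0.4, -8, 0, 0, 0, 0]])

```text
clock: 14.58
tool_pos: [0.4548, -0.1366, 0.0628]
orientation: [180.0, -0.0, -92.6]
force: [0.1, -0.2, -0.1]
opening: 0.0119
```

Request:
servo_tool(rows=[[-0.4, -8, 0, 0, 0, 0], [-0.4, -8, 0, 0, 0, 0], [-0.4, -8, 0, 0, 0, 0], [-0.4, -8, 0, 0, 0, 0], [-0.4, -8, 0, 0, 0, 0]])

```text
clock: 15.0
tool_pos: [0.4528, -0.1767, 0.0628]
orientation: [-180.0, -0.0, -92.6]
force: [-0.7, -0.0, -0.4]
opening: 0.0121
```

Request:
servo_tool(rows=[[-0.4, -8, 0, 0, 0, 0], [-0.4, -8, 0, 0, 0, 0], [-0.4, -8, 0, 0, 0, 0], [-0.4, -8, 0, 0, 0, 0], [-0.4, -8, 0, 0, 0, 0]])

```text
clock: 15.42
tool_pos: [0.4507, -0.2167, 0.0627]
orientation: [180.0, -0.0, -92.6]
force: [0.1, 0.8, -0.4]
opening: 0.0118
```

Request:
servo_tool(rows=[[-0.4, -8, 0, 0, 0, 0], [0, 0, 0, 0, 0, 0], [0, 0, 20, 0, 0, 0], [0, 0, 38, 0, 0, 0], [0, 0, 38, 0, 0, 0]])

```text
clock: 15.83
tool_pos: [0.4491, -0.2238, 0.1588]
orientation: [179.8, 0.0, -92.6]
force: [1.7, -0.4, 0.5]
opening: 0.0124
```

Request:
servo_tool(rows=[[0, 0, 38, 0, 0, 0], [0, 0, 10, 0, 0, 0], [0, -30, 0, 0, 0, 0], [0, -30, 0, 0, 0, 0], [0, -30, 0, 0, 0, 0]])

```text
clock: 16.25
tool_pos: [0.4507, -0.3145, 0.2075]
orientation: [-179.9, -0.0, -92.5]
force: [0.8, 0.1, 0.2]
opening: 0.0121
```

Request:
servo_tool(rows=[[0, -35, 0, 0, 0, 0], [0, -35, 0, 0, 0, 0], [0, -35, 0, 0, 0, 0], [0, 0, 0, 0, 0, 0], [0, 0, 0, 0, 0, 0]])

```text
clock: 16.67
tool_pos: [0.4497, -0.4203, 0.2055]
orientation: [179.9, 0.0, -92.8]
force: [-0.3, 0.7, -1.4]
opening: 0.0122
```

```bash
python3 look.py s9; python3 -c "
import cv2
a=cv2.imread('pics/s9.png')[90:260,40:350];b=cv2.imread('pics/s9t.png')[100:300,170:450]
a=cv2.resize(a,(560,307));b=cv2.resize(b,(400,286))
import numpy as np
o=np.zeros((595,560,3),'uint8');o[:307]=a;o[308:594,:400]=b;cv2.imwrite('pics/s9c.png',o)"
```

```text
[454.  40.] 957 board 306.0 -314.0
[344. 126.] 305 board 136.0 -111.0
[388. 175.] 364 board 50.0 -195.0
[217. 197.] 326 board 1.0 114.0
[313. 200.] 319 board 1.0 -59.0
[387. 239.] 305 board -66.0 -194.0
[255. 274.] 354 board -135.0 41.0
16.7667 [ 0.45006552 -0.41857293  0.20624179] [ 1.79960102e+02  3.32024596e-02 -9.26470649e+01]
```

View pics/s9c.png

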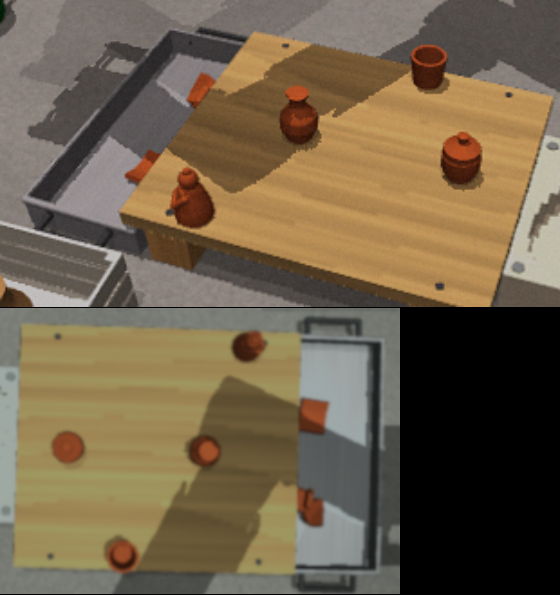

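All three bits appear in the tray and the board holds only the four whole pieces. I'm checking the heights of the bits in case they are leaning near the board end.

```bash
python3 - <<'E'
from h import *
t,d=viewer.snapshot('top');c=cal('top');P=cloud(c,d)
ctr=np.array([.5328,-.0236]);X=np.array([.9989,-.0461]);L=np.array([.0461,.9989])
for m,s,ce in redblobs(t):
    if 375<ce[0]<430:
        q=P[m];q=q[q[:,2]>-.05];b=(q[:,:2]-ctr)
        print(ce.round(),'z pct',np.percentile(q[:,2],[2,25,50,75,98]).round(3),'y',np.percentile(b@L*1000,[2,98]).round(),'x',np.percentile(b@X*1000,[2,98]).round())
        hi=q[q[:,2]>.035];print(len(hi),((hi[:,:2]-ctr)@np.stack([X,L],1)*1000).round()[:6])
print('tray floor',np.median(P[190:220,410:420,2]))
E
```

```text
[388. 175.] z pct [0.007 0.01  0.011 0.013 0.017] y [-228. -194.] x [32. 73.]
3 [[-1. 44.]
 [-1. 44.]
 [-1. 44.]]
[387. 239.] z pct [0.011 0.019 0.023 0.028 0.033] y [-222. -193.] x [-90. -48.]
1 [[-1. 44.]]
tray floor 0.0037698996175400956
```

```bash
python3 -c "
from plant import ctrl
print(ctrl.close_job())"
```

```text
the job is handed in; nothing more can be done
None
```

I swept the three broken bits along the board with the fingertips, held about 2–3 mm above it. The wall sherd went first, then the lid, then the base, each over the −y end into the scrap tray. The job is handed in, at about 17 s of the 64 s allowed.

- **Broken bits:** all three lie inside the tray below its 38 mm rim. The wall sherd's top is at about 17 mm. The base and lid lie touching each other, with their highest point at about 33 mm.
- **Whole pieces:** in the last top view the four whole pieces are standing, each within 1 mm of where it was at the start.
- **Forces:** the measured tool forces at the end of each move stayed under about 2 N.
- **Clear of the scene:** the arm was lifted clear and touching nothing before I handed in.

None of the final checks failed or disagreed. I viewed 10 pictures, the full budget.

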